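# Shut the slide-drying box

### The job

The larger open box on the bench, the slide-drying box, is held open by a locked folding stay on its side. Press the stay's thumb plate down to break the stay at its knuckle, then lower the lid gently, without slamming it, until it is fully shut.

Things in the scene. Friction and masses are not known exactly. Their poses are not given: they have to be found in the camera images.
- case: slide-drying box, open-topped cream metal, fixed, 200 mm front to back (its x), 200 wide (its y), 110 high, slides in a rack inside. Origin: centre of its underside, on the bench; z up; front faces its -x. Lid hinge line along y at x = +100, z = 110 mm. The steel stay is on its -y side. (The smaller open box without a stay is not part of the job.)
- lid (a joint): lid angle, rad: 0 = locked open, 84 degrees from level, outer face towards the box's +x; grows as it comes down; 1.466 = shut, level on the rim, outer face 125 mm above the bench. Cream lid 205 mm (hinge to free edge) x 200 x 14, 0.4 kg. Stay locked: it cannot come down. Stay broken: stiff hinge, stays where left; up to 5 N square to its outer face near the free edge lowers it.
- thumb_plate (a point): centre of the top of the steel thumb plate at the stay's knuckle: 36 x 40 x 6 mm, within 16 degrees of level, sticking out from the box's -y side. Locked: x -25, y -134, z 146 mm in the box's frame. Pressed (up to 12 N) it goes nearly straight down, passes dead centre at 7 mm; well broken 30 mm down, the lid then about 10 degrees lower. The links fold beside the box as the lid shuts.
- lid_edge (a point): middle of the lid's free edge, on its outer face, 205 mm from the hinge line; the point turns with the lid

How it is judged:
On the way:
1. the stay is broken: its thumb plate is pressed more than 20 mm below its locked height (z of thumb_plate in the frame of case below 0.126 m), for 0.2 s.
At the end, for the whole second after the job is handed in: the lid lies shut on the box, within 0.06 rad (12 mm at its free edge) of fully down, and is at rest (value of joint lid above 1.406 rad and velocity of joint lid between -0.05 and 0.05 rad/s); the robot touches nothing.
It fails at once if the lid is slammed: it closes faster than 1.5 rad/s (0.3 m/s at its free edge) (velocity of joint lid above 1.5 rad/s).
It also fails if it takes over 48 s, if anything falls off the work surface, if the arm or the gripper's body presses on something with over 40 N, if the wrist force passes 120 N, or if a joint passes its speed limit or range.

### The arm

A 6-joint arm with a two-finger parallel gripper is mounted at the origin on the work surface. World frame = base frame: x ahead of the robot, y to its left, z up, the work surface at z = 0. Lengths are in m, angles in rad, forces in N, time in s.
With the tool pointing down it reaches from about 0.325 to 0.775 m from the base axis. Payload 5.5 kg.
Tool frame: the origin (TCP) lies midway between the tips of the shut fingers; the grasp point (between the pads) lies behind it (manip.grip_depth is the z of the grasp point in the tool frame, in m); z points along the fingers, y is the direction in which the jaws open and shut (so a half turn about z gives the same grasp; the last joint's range is limited). The gripper opens to 88 mm and grips with 3 to 60 N. Pads are 20 mm wide; open, the fingers measure 115 mm over their backs; the gripper's body (75 mm by 178 mm) begins 61 mm behind the grasp point.
Start: joints at [-1.272, 0.091, 1.231, -0, 1.82, -0.057], TCP at [0.209, -0.562, 0.223] pointing down, gripper open.
Joint ranges: [-2.87, 2.87], [-0.86, 2.18], [0.17, 2.46], [-1.51, 4.65], [0.06, 2.69], [-2.65, 2.65]. Speed limits (rad/s): [2.57, 2.57, 3.01, 3.14, 3.14, 3.14].

### API

Orientations are given as a 3x3 rotation matrix whose columns are the frame's x, y, z axes.
In Python, from bench import manip, viewer, ticket gives the robot as it stands.
- The arm moves only by the tool apply_moves, never from a script. Its argument "deltas" is a list of rows, each an object with "dp": the shift along the tool's x, y, z in mm, a list of three; "angular": the turn, a rotation vector about the tool's x, y, z in rad, a list of three; "gripper": the closure, from -1 (fully open) to 1 (shut). A call has 1 to 20 rows; each row shifts and turns the commanded pose from where the row before left it, along the tool's axes as they then stand; what a row does not reach is not made up. A row lasts 1/8 s, in which the tool goes at most 62.5 mm and 10.7 degrees, less where a joint would pass 70% of its speed; a pose out of reach is approached as far as the arm can. A call with a gripper value outside its range is refused whole. The fingers move at their own pace and stop on an object; the grip force is fixed at half the most. Time passes only in rows, so rows that do not move let the fingers close. It gives the time, the measured TCP pose, the force and the opening at its end, in the units of the state.
- manip.observe(): the state, without advancing time (a new reading comes with each control period).
- viewer.read_camera(name): name is "scene" or "top"; returns (picture, depth): 420x560x3 uint8, red, green, blue; 420x560 float32, m along the optical axis (not along the pixel's ray), 0 where there is no reading.
- viewer.camera_model(name): a dict with "mtx" (3x3 intrinsics, pixels), "distortion" ([k1, k2, p1, p2, k3] as OpenCV has them; the pictures are not rectified), "R" (3x3) and "t" (3): a world point X has camera coordinates R X + t. Camera axes: x right, y down, z forward; pixel columns grow to the right and rows downward; lengths in m; the calibration is good to about 2 mm. A picture is of the moment at which its call begins. camera_model takes no time and is no camera call.
- ticket.finish_job(): hands the job in, once; it reports no verdict.
The state is a dict: "clock": time; "joint_positions": joint angles; "joint_velocities": joint speeds; "joint_torque": joint torques, N m; "position": TCP position; "tool_rot": TCP orientation; "wrist_force": force on the tool from outside, world axes, zero at the start; "ft_torque": the same for the moment, N m; "gripper_width": finger opening in m.
Only numpy, scipy, OpenCV 4.12 (cv2) and the standard library are available. Lean on these libraries where they do the work, as an engineer would, in place of code of your own. Each camera call takes 0.05 s, during which the arm holds its last target. There are 200 camera calls.

## Working session

There is one attempt and no reset: what is moved stays moved. The work goes in short steps, Python scripts to look and compute and a tool call to move; the robot and the scene stay as the last step left them, time stands still between calls to the robot, and variables do not carry over. Pictures are saved under pics/ and viewed, about 8 in all and at most 12, crops included, and the job is handed in when it is done.

Besides the shell and the picture viewer there is one more tool, called after ">>>" by a JSON object that holds its "method" and its "body", one argument or row to a line. apply_moves: Moves the arm, as the interface text tells. Its arguments: {"type":"object","properties":{"deltas":{"type":"array","items":{"type":"object","properties":{"dp":{"type":"array","items":{"type":"number"}},"angular":{"type":"array","items":{"type":"number"}},"gripper":{"type":"number"}}}}},"required":["deltas"]}

```bash
mkdir -p pics; cat > h.py <<'E'
import numpy as np, cv2
from bench import manip, viewer, ticket
def grab(n):
    p,d=viewer.read_camera(n); m=viewer.camera_model(n)
    m={k:np.array(v,float) for k,v in m.items()}
    return p,d,m
def cloud(d,m):
    h,w=d.shape; u,v=np.meshgrid(np.arange(w),np.arange(h))
    n=cv2.undistortPoints(np.stack([u,v],-1).reshape(-1,1,2).astype(float),m['mtx'],m['distortion']).reshape(h,w,2)
    c=np.dstack([n*d[...,None],d])
    return (c-m['t'])@m['R']
def save(f,p): cv2.imwrite(f,p[...,::-1])
E
python3 - <<'E'
from h import *
for n in ("scene","top"):
    p,d,m=grab(n); np.savez(f"{n}0.npz",p=p,d=d,W=cloud(d,m)); save(f"pics/{n}0.png",p)
    print(n,"cam at",-m['R'].T@m['t'],(d>0).mean())
s=manip.observe(); print(s['clock'],s['position'],s['tool_rot'],s['wrist_force'],s['gripper_width'],manip.grip_depth)
E
```

```text
scene cam at [ 1.08195324 -0.2357474   0.72670583] 0.9960586734693877
top cam at [0.48872022 0.04708173 0.90475877] 0.9959438775510204
0.1 [ 0.20891674 -0.56216883  0.22163808] [[ 9.37375773e-01  3.48319383e-01 -5.18273818e-04]
 [ 3.48319754e-01 -9.37374275e-01  1.67834418e-03]
 [ 9.87832653e-05 -1.75376419e-03 -9.99998457e-01]] [-0.45995044  0.12417298  0.37035164] 0.0874917986142702 -0.0187
```

View pics/scene0.png

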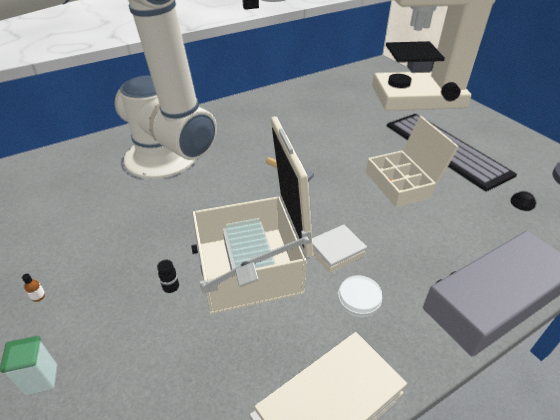

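View pics/top0.png

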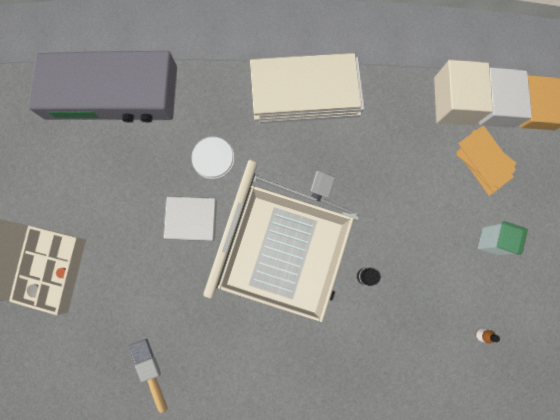

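The scene view shows the big box with its lid up at (293,190), and the stay's thumb plate at (246,272). In the top view the box is centred near (288,252), the lid runs from (248,165) to (212,293), and the thumb plate is at (322,186).

```bash
python3 - <<'E'
from h import *
t=np.load('top0.npz'); W=t['W']
for px in [(288,252),(322,186),(318,190),(353,235),(322,316),(222,284),(258,190),(248,165),(212,293),(190,218)]:
    print(px,W[px[1],px[0]].round(4))
z=W[...,2]; roi=np.zeros(z.shape,bool); roi[180:325,215:360]=1
rim=roi&(abs(z-0.110)<0.006)
pts=W[rim][:,:2].astype(np.float32)
n,l,st,c=cv2.connectedComponentsWithStats(rim.astype(np.uint8))
big=1+np.argmax(st[1:,4]); q=W[l==big][:,:2].astype(np.float32)
r=cv2.minAreaRect(q); print(st[big],r,cv2.boxPoints(r).round(4).tolist())
pl=(z>0.125)&(z<0.17); pl[:, :300]=0; pl[:,345:]=0; pl[:165]=0; pl[210:]=0
print(W[pl].mean(0),pl.sum(),cv2.minAreaRect(W[pl][:,:2].astype(np.float32)))
s=np.load('scene0.npz')['W']
for px in [(246,268),(246,275)]: print(s[px[1],px[0]])
E
```

```text
(288, 252) [0.5219 0.0161 0.0581]
(322, 186) [ 0.6364 -0.0379  0.1474]
(318, 190) [ 0.6292 -0.031   0.1464]
(353, 235) [ 5.633e-01 -1.210e-01 -5.000e-04]
(322, 316) [ 0.4063 -0.0464  0.108 ]
(222, 284) [0.4579 0.137  0.0987]
(258, 190) [0.6333 0.0765 0.1064]
(248, 165) [0.6302 0.0839 0.3154]
(212, 293) [0.4536 0.1261 0.3129]
(190, 218) [0.5851 0.2149 0.0331]
[ 218  186  140  136 1422] ((0.5229734778404236, 0.01671566069126129), (0.20557339489459991, 0.21063779294490814), 73.95079803466797) [[0.39329999685287476, -0.05290000140666962], [0.59579998254776, -0.1111999973654747], [0.6525999903678894, 0.08640000224113464], [0.45019999146461487, 0.1446000039577484]]
[ 0.63430542 -0.03620268  0.14391665] 588 ((0.6367820501327515, -0.036361098289489746), (0.06900136172771454, 0.052109722048044205), 80.52032470703125)
[ 0.63273231 -0.03298006  0.14614035]
[ 0.64589428 -0.04002095  0.14483091]
```

>>> {"method": "apply_moves", "body": {
  "deltas": [
    {"angular": [0,0,0.127],"gripper": 1},
    {"angular": [0,0,0.127],"gripper": 1},
    {"angular": [0,0,0.127],"gripper": 1},
    {"angular": [0,0,0.127],"gripper": 1},
    {"angular": [0,0,0.127],"gripper": 1},
    {"dp": [20,-46,0],"gripper": 1},
    {"dp": [20,-46,0],"gripper": 1},
    {"dp": [20,-46,0],"gripper": 1},
    {"dp": [20,-46,0],"gripper": 1},
    {"dp": [20,-46,0],"gripper": 1},
    {"dp": [20,-46,0],"gripper": 1},
    {"dp": [20,-46,0],"gripper": 1},
    {"dp": [20,-46,0],"gripper": 1},
    {"dp": [20,-46,0],"gripper": 1},
    {"dp": [20,-46,0],"gripper": 1},
    {"dp": [20,-46,0],"gripper": 1},
    {"dp": [20,-46,0],"gripper": 1},
    {"dp": [20,-46,0],"gripper": 1}
  ]
}}

```text
validation failed for argument at $.de...
```

```bash
cat >> h.py <<'E'
C=np.array([0.5225,0.0165,0]); XB=np.array([.276,.961,0]); XB/=np.linalg.norm(XB); YB=np.array([-XB[1],XB[0],0])
B=np.stack([XB,YB,[0,0,1.]],1)
def st():
    s=manip.observe(); R=np.array(s['tool_rot'])
    print('t',s['clock'],'box-frame mm',((np.array(s['position'])-C)@B*1000).round(1),'world',np.round(s['position'],4),'F',np.round(s['wrist_force'],2),'w',s['gripper_width'])
    return s,R
def need(target_box_mm):
    s,R=st(); return (R.T@(B@(np.array(target_box_mm)/1000)+C-s['position'])*1000).round(1)
E
python3 - <<'E'
from h import *
print(need([-25,-136,165])); print(manip.observe()['tool_rot'])
print(B)
p,d,m=grab("scene"); save("pics/s1.png",cv2.resize(p[150:350,130:400],None,fx=2.5,fy=2.5))
E
```

```text
t 0.1 box-frame mm [-642.7  141.7  221.6] world [ 0.2089 -0.5622  0.2216] F [-0.46  0.12  0.37] w 0.0874917986142702
[ 590.1 -332.3   57.3]
[[ 9.37375773e-01  3.48319383e-01 -5.18273818e-04]
 [ 3.48319754e-01 -9.37374275e-01  1.67834418e-03]
 [ 9.87832653e-05 -1.75376419e-03 -9.99998457e-01]]
[[ 0.27604182 -0.96114562  0.        ]
 [ 0.96114562  0.27604182  0.        ]
 [ 0.          0.          1.        ]]
```

View pics/s1.png

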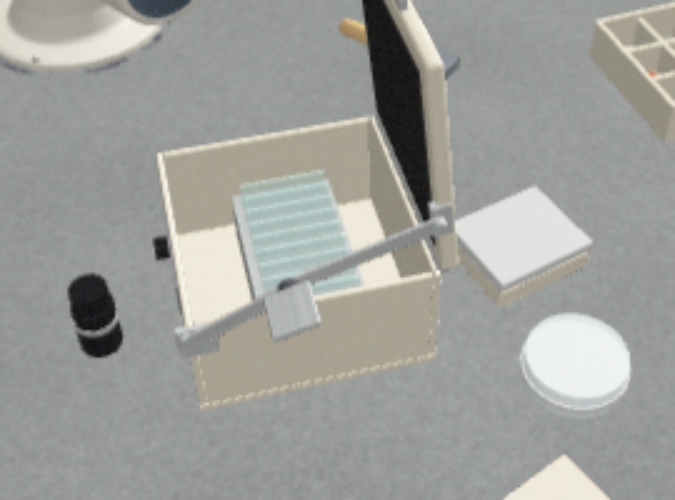

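The move was refused, probably because every row needs all three fields. The crop shows the stay still locked, with the plate at (293,310).

>>> {"method": "apply_moves", "body": {
  "deltas": [
    {"dp": [0,0,0],"angular": [0,0,0.127],"gripper": 1},
    {"dp": [0,0,0],"angular": [0,0,0.127],"gripper": 1},
    {"dp": [0,0,0],"angular": [0,0,0.127],"gripper": 1},
    {"dp": [0,0,0],"angular": [0,0,0.127],"gripper": 1},
    {"dp": [0,0,0],"angular": [0,0,0.127],"gripper": 1},
    {"dp": [20,-46,0],"angular": [0,0,0],"gripper": 1},
    {"dp": [20,-46,0],"angular": [0,0,0],"gripper": 1},
    {"dp": [20,-46,0],"angular": [0,0,0],"gripper": 1},
    {"dp": [20,-46,0],"angular": [0,0,0],"gripper": 1},
    {"dp": [20,-46,0],"angular": [0,0,0],"gripper": 1},
    {"dp": [20,-46,0],"angular": [0,0,0],"gripper": 1},
    {"dp": [20,-46,0],"angular": [0,0,0],"gripper": 1},
    {"dp": [20,-46,0],"angular": [0,0,0],"gripper": 1},
    {"dp": [20,-46,0],"angular": [0,0,0],"gripper": 1},
    {"dp": [20,-46,0],"angular": [0,0,0],"gripper": 1},
    {"dp": [20,-46,0],"angular": [0,0,0],"gripper": 1},
    {"dp": [20,-46,0],"angular": [0,0,0],"gripper": 1},
    {"dp": [20,-46,0],"angular": [0,0,0],"gripper": 1}
  ]
}}

```text
clock: 2.4
position: [0.6245, -0.0578, 0.2222]
tool_rot: [[0.961, -0.276, -0.001], [-0.276, -0.961, -0.0], [-0.001, 0.0, -1.0]]
wrist_force: [-0.2, -0.6, 0.4]
gripper_width: 0.0008
```

```bash
python3 - <<'E'
from h import *
print(need([-25,-136,165])); print(np.round(manip.observe()['tool_rot'],3))
E
```

```text
t 2.4 box-frame mm [ -43.3 -118.6  222.2] world [ 0.6245 -0.0578  0.2222] F [-0.21 -0.57  0.35] w 0.0007932775370292788
[ 17.5 -18.3  57.2]
[[ 0.961 -0.276 -0.001]
 [-0.276 -0.961 -0.   ]
 [-0.001  0.    -1.   ]]
```

>>> {"method": "apply_moves", "body": {
  "deltas": [
    {"dp": [9,-9,0],"angular": [0,0,0],"gripper": 1},
    {"dp": [9,-9,15],"angular": [0,0,0],"gripper": 1},
    {"dp": [0,0,21],"angular": [0,0,0],"gripper": 1},
    {"dp": [0,0,21],"angular": [0,0,0],"gripper": 1},
    {"dp": [0,0,0],"angular": [0,0,0],"gripper": 1}
  ]
}}

```text
clock: 3.02
position: [0.6445, -0.048, 0.1623]
tool_rot: [[0.961, -0.277, -0.005], [-0.277, -0.961, 0.0], [-0.005, 0.001, -1.0]]
wrist_force: [0.5, -1.0, 0.6]
gripper_width: 0.0009
```

```bash
python3 - <<'E'
from h import *
st(); 
p,d,m=grab("scene"); save("pics/s2.png",cv2.resize(p[150:350,130:400],None,fx=2.5,fy=2.5))
E
```

```text
t 3.025 box-frame mm [ -28.3 -135.1  162.3] world [ 0.6445 -0.048   0.1623] F [ 0.47 -1.02  0.57] w 0.0008958505602986819
```

View pics/s2.png

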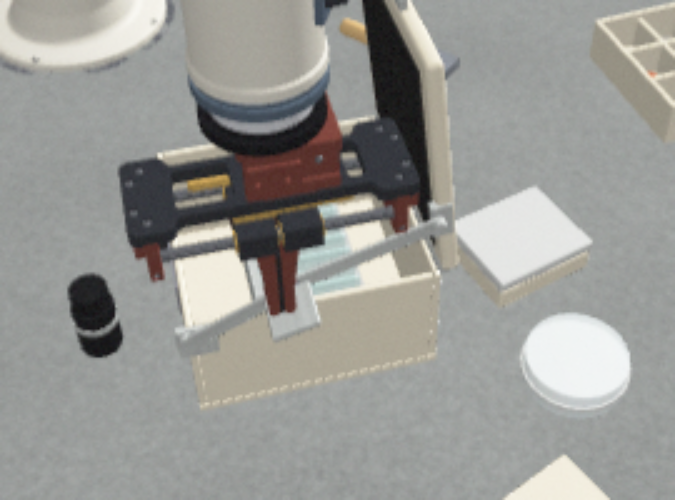

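The fingertip at (282,312) is just above the plate (centre 293,310). The gripper's long axis lies along the box's x, so its right peg at (400,215) could catch the upper link as the stay folds. I'll raise the tool and turn it 90° first.

```bash
python3 - <<'E'
from h import *
print(np.round(manip.observe()['joint_positions'],3))
E
```

```text
[-0.127  0.217  1.195 -0.     1.732  1.725]
```

>>> {"method": "apply_moves", "body": {
  "deltas": [
    {"dp": [0,0,-25],"angular": [0,0,0],"gripper": 1},
    {"dp": [0,0,-25],"angular": [0,0,0],"gripper": 1},
    {"dp": [0,0,0],"angular": [0,0,-0.157],"gripper": 1},
    {"dp": [0,0,0],"angular": [0,0,-0.157],"gripper": 1},
    {"dp": [0,0,0],"angular": [0,0,-0.157],"gripper": 1},
    {"dp": [0,0,0],"angular": [0,0,-0.157],"gripper": 1},
    {"dp": [0,0,0],"angular": [0,0,-0.157],"gripper": 1},
    {"dp": [0,0,0],"angular": [0,0,-0.157],"gripper": 1},
    {"dp": [0,0,0],"angular": [0,0,-0.157],"gripper": 1},
    {"dp": [0,0,0],"angular": [0,0,-0.157],"gripper": 1},
    {"dp": [0,0,0],"angular": [0,0,-0.157],"gripper": 1},
    {"dp": [0,0,0],"angular": [0,0,-0.157],"gripper": 1},
    {"dp": [0,0,0],"angular": [0,0,0],"gripper": 1}
  ]
}}

```text
clock: 4.7
position: [0.6462, -0.0475, 0.217]
tool_rot: [[0.278, 0.96, 0.002], [0.96, -0.278, -0.0], [0.0, 0.002, -1.0]]
wrist_force: [0.3, 0.0, 0.9]
gripper_width: 0.0004
```

```bash
python3 - <<'E'
from h import *
print(need([-24,-136,155]),np.round(manip.observe()['tool_rot'],3))
E
```

```text
t 4.7 box-frame mm [ -27.3 -136.5  217. ] world [ 0.6462 -0.0475  0.217 ] F [0.32 0.04 0.91] w 0.000385127214527827
[ 3.3 -0.7 62. ] [[ 0.278  0.96   0.002]
 [ 0.96  -0.278 -0.   ]
 [ 0.     0.002 -1.   ]]
```

>>> {"method": "apply_moves", "body": {
  "deltas": [
    {"dp": [3,0,15],"angular": [0,0,0],"gripper": 1},
    {"dp": [0,0,16],"angular": [0,0,0],"gripper": 1},
    {"dp": [0,0,16],"angular": [0,0,0],"gripper": 1},
    {"dp": [0,0,13],"angular": [0,0,0],"gripper": 1},
    {"dp": [0,0,5],"angular": [0,0,0],"gripper": 1},
    {"dp": [0,0,5],"angular": [0,0,0],"gripper": 1},
    {"dp": [0,0,4],"angular": [0,0,0],"gripper": 1},
    {"dp": [0,0,4],"angular": [0,0,0],"gripper": 1}
  ]
}}

```text
clock: 5.7
position: [0.6475, -0.0439, 0.1386]
tool_rot: [[0.276, 0.961, 0.002], [0.961, -0.276, -0.0], [0.001, 0.002, -1.0]]
wrist_force: [0.8, 1.1, 3.0]
gripper_width: -0.0
```

```bash
python3 - <<'E'
from h import *
st()
E
```

```text
t 5.7 box-frame mm [ -23.5 -136.8  138.6] world [ 0.6475 -0.0439  0.1386] F [0.8  1.05 3.03] w -1.8446070744518837e-06
```

In contact, with about 3 N on the wrist. Pressing on.

>>> {"method": "apply_moves", "body": {
  "deltas": [
    {"dp": [0,0,4],"angular": [0,0,0],"gripper": 1},
    {"dp": [0,0,4],"angular": [0,0,0],"gripper": 1},
    {"dp": [0,0,4],"angular": [0,0,0],"gripper": 1},
    {"dp": [0,0,4],"angular": [0,0,0],"gripper": 1},
    {"dp": [0,0,4],"angular": [0,0,0],"gripper": 1},
    {"dp": [0,0,4],"angular": [0,0,0],"gripper": 1},
    {"dp": [0,0,4],"angular": [0,0,0],"gripper": 1},
    {"dp": [0,0,0],"angular": [0,0,0],"gripper": 1},
    {"dp": [0,0,0],"angular": [0,0,0],"gripper": 1},
    {"dp": [0,0,0],"angular": [0,0,0],"gripper": 1}
  ]
}}

```text
clock: 6.95
position: [0.6479, -0.0425, 0.1114]
tool_rot: [[0.275, 0.961, 0.004], [0.961, -0.275, 0.002], [0.003, 0.003, -1.0]]
wrist_force: [1.7, 5.6, 8.8]
gripper_width: 0.0005
```

```bash
python3 - <<'E'
from h import *
st(); 
p,d,m=grab("scene"); save("pics/s3.png",cv2.resize(p[110:350,130:400],None,fx=2.4,fy=2.4))
E
```

```text
t 6.95 box-frame mm [ -22.1 -136.9  111.4] world [ 0.6479 -0.0425  0.1114] F [1.73 5.56 8.85] w 0.0005340502628013404
```

View pics/s3.png

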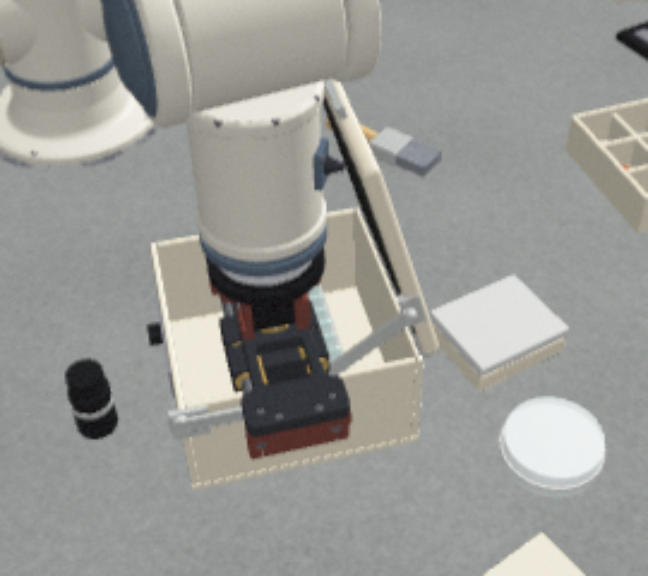

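The stay is broken: the links are kinked and the lid has tilted, with its free edge near (335,95). I'll retreat straight up, clear of the lid, and then move behind it.

>>> {"method": "apply_moves", "body": {
  "deltas": [
    {"dp": [-6,0,-15],"angular": [0,0,0],"gripper": 1},
    {"dp": [-6,0,-40],"angular": [0,0,0],"gripper": 1},
    {"dp": [-10,0,-50],"angular": [0,0,0],"gripper": 1},
    {"dp": [0,0,-55],"angular": [0,0,0],"gripper": 1},
    {"dp": [0,0,-55],"angular": [0,0,0],"gripper": 1},
    {"dp": [0,0,-55],"angular": [0,0,0],"gripper": 1},
    {"dp": [0,0,0],"angular": [0,0,0],"gripper": 1},
    {"dp": [0,0,0],"angular": [0,0,0],"gripper": 1}
  ]
}}

```text
clock: 8.0
position: [0.6408, -0.0659, 0.3785]
tool_rot: [[0.277, 0.961, -0.002], [0.961, -0.277, -0.0], [-0.001, -0.001, -1.0]]
wrist_force: [0.7, 0.6, -0.5]
gripper_width: 0.0006
```

```bash
python3 - <<'E'
from h import *
print(need([115,0,380]))
for n in ("scene","top"):
    p,d,m=grab(n); W=cloud(d,m); Q=(W-C)@B*1000
    # lid: near side face / upper parts
    for ylo,yhi in((-110,-85),(-85,-30),(30,85)):
        k=(Q[...,1]>ylo)&(Q[...,1]<yhi)&(Q[...,2]>125)&(Q[...,2]<330)&(Q[...,0]>10)&(Q[...,0]<135)
        q=Q[k]; 
        if len(q)<10: print(n,ylo,len(q)); continue
        print(n,ylo,len(q))
        for z in range(130,330,30):
            a=q[(q[:,2]>=z)&(q[:,2]<z+30)]
            if len(a)>3: print('  z',z,'x',np.percentile(a[:,0],[3,50,97]).round(0),'zmax',a[:,2].max().round(0))
E
```

```text
t 8.0 box-frame mm [ -46.5 -136.4  378.5] world [ 0.6408 -0.0659  0.3785] F [ 0.74  0.58 -0.48] w 0.0005742641257440055
[ 161.3 -136.6   -1.4]
scene -110 922
  z 130 x [ 32.  64. 110.] zmax 160.0
  z 160 x [ 71.  89. 102.] zmax 190.0
  z 190 x [79. 87. 95.] zmax 220.0
  z 220 x [70. 79. 87.] zmax 250.0
  z 250 x [62. 70. 79.] zmax 280.0
  z 280 x [54. 62. 71.] zmax 310.0
  z 310 x [59. 61. 64.] zmax 312.0
scene -85 327
  z 130 x [ 92.  95. 100.] zmax 159.0
  z 160 x [84. 86. 90.] zmax 187.0
  z 190 x [75. 79. 83.] zmax 219.0
  z 220 x [67. 70. 75.] zmax 250.0
  z 250 x [58. 62. 66.] zmax 280.0
  z 280 x [53. 57. 66.] zmax 310.0
  z 310 x [52. 59. 64.] zmax 320.0
scene 30 183
  z 130 x [92. 95. 99.] zmax 159.0
  z 160 x [84. 87. 91.] zmax 189.0
  z 190 x [75. 79. 83.] zmax 220.0
  z 220 x [68. 71. 74.] zmax 247.0
  z 250 x [59. 62. 66.] zmax 279.0
  z 280 x [54. 56. 66.] zmax 310.0
  z 310 x [52. 62. 65.] zmax 320.0
top -110 242
  z 130 x [ 26.  47. 111.] zmax 157.0
  z 160 x [ 92. 101. 105.] zmax 189.0
  z 190 x [89. 93. 97.] zmax 220.0
  z 220 x [81. 85. 88.] zmax 250.0
  z 250 x [73. 77. 80.] zmax 279.0
  z 280 x [53. 60. 72.] zmax 310.0
  z 310 x [55. 61. 63.] zmax 312.0
top -85 1054
  z 130 x [105. 109. 113.] zmax 160.0
  z 160 x [ 98. 101. 105.] zmax 190.0
  z 190 x [89. 93. 97.] zmax 220.0
  z 220 x [81. 85. 89.] zmax 250.0
  z 250 x [73. 77. 81.] zmax 280.0
  z 280 x [52. 61. 72.] zmax 310.0
  z 310 x [56. 61. 63.] zmax 318.0
top 30 1116
  z 130 x [106. 110. 113.] zmax 160.0
  z 160 x [ 97. 101. 105.] zmax 190.0
  z 190 x [90. 93. 97.] zmax 220.0
  z 220 x [81. 85. 89.] zmax 250.0
  z 250 x [73. 77. 81.] zmax 280.0
  z 280 x [52. 62. 72.] zmax 310.0
  z 310 x [51. 58. 64.] zmax 320.0
```

>>> {"method": "apply_moves", "body": {
  "deltas": [
    {"dp": [29,-27,0],"angular": [0,0,0],"gripper": 1},
    {"dp": [29,-27,0],"angular": [0,0,0],"gripper": 1},
    {"dp": [29,-27,0],"angular": [0,0,0],"gripper": 1},
    {"dp": [29,-27,0],"angular": [0,0,0],"gripper": 1},
    {"dp": [34,-28,0],"angular": [0,0,0],"gripper": 1},
    {"dp": [0,0,0],"angular": [0,0,0],"gripper": 1},
    {"dp": [0,0,20],"angular": [0,0,0],"gripper": 1},
    {"dp": [0,0,22],"angular": [0,0,0],"gripper": 1},
    {"dp": [0,0,22],"angular": [0,0,0],"gripper": 1},
    {"dp": [0,0,22],"angular": [0,0,0],"gripper": 1},
    {"dp": [0,0,0],"angular": [0,0,0],"gripper": 1},
    {"dp": [0,0,0],"angular": [0,0,0],"gripper": 1}
  ]
}}

```text
clock: 9.6
position: [0.5516, 0.1159, 0.2938]
tool_rot: [[0.277, 0.961, -0.0], [0.961, -0.277, -0.0], [-0.0, -0.0, -1.0]]
wrist_force: [-0.7, 0.0, -0.3]
gripper_width: 0.0006
```

```bash
cat >> h.py <<'E'
def arc(degs,H=103,r=185,h=10):
    f=np.radians(degs); return np.stack([H-r*np.cos(f)+15*np.sin(f)+h,110+r*np.sin(f)+15*np.cos(f)],1)
E
python3 - <<'E'
from h import *
print(need([79,0,292.4])); 
a=arc(np.r_[74.8,np.arange(72.5,-.1,-2.5)]); print(np.c_[np.arange(72.5,-.1,-2.5),np.diff(a,axis=0)].round(1).tolist())
p,d,m=grab("scene"); save("pics/s4.png",cv2.resize(p[90:350,130:430],None,fx=2.2,fy=2.2))
E
```

```text
t 9.6 box-frame mm [103.6  -0.5 293.8] world [0.5516 0.1159 0.2938] F [-0.66  0.04 -0.28] w 0.000570738310114285
[-24.6  -0.5   1.4]
[[72.5, -7.3, -1.5], [70.0, -7.9, -2.0], [67.5, -7.8, -2.3], [65.0, -7.7, -2.7], [62.5, -7.5, -3.0], [60.0, -7.4, -3.3], [57.5, -7.2, -3.6], [55.0, -7.1, -3.9], [52.5, -6.9, -4.2], [50.0, -6.7, -4.5], [47.5, -6.5, -4.8], [45.0, -6.3, -5.1], [42.5, -6.1, -5.4], [40.0, -5.8, -5.6], [37.5, -5.6, -5.9], [35.0, -5.3, -6.1], [32.5, -5.0, -6.3], [30.0, -4.7, -6.6], [27.5, -4.5, -6.8], [25.0, -4.2, -6.9], [22.5, -3.8, -7.1], [20.0, -3.5, -7.3], [17.5, -3.2, -7.4], [15.0, -2.9, -7.6], [12.5, -2.6, -7.7], [10.0, -2.2, -7.8], [7.5, -1.9, -7.9], [5.0, -1.5, -8.0], [2.5, -1.2, -8.0], [0.0, -0.8, -8.1]]
```

View pics/s4.png

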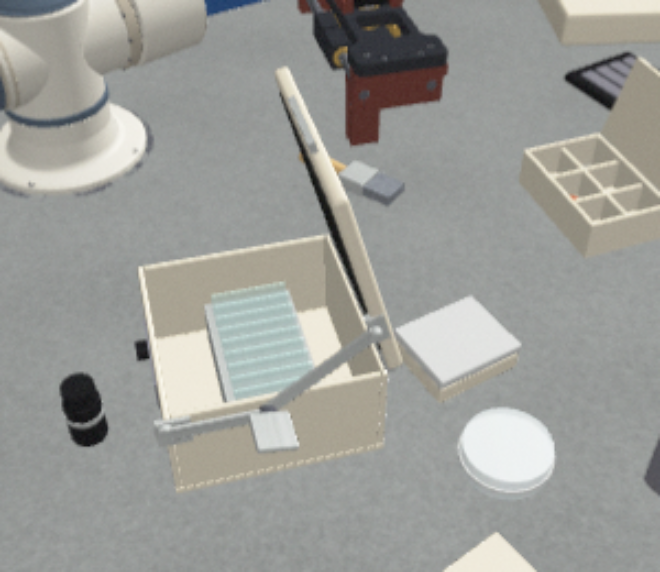

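The stay stays folded, with the plate at (273,430) now below the rim line. The fingertip at (363,135) is behind the lid. I'll approach and start pushing along the arc.

>>> {"method": "apply_moves", "body": {
  "deltas": [
    {"dp": [-8,0,1],"angular": [0,0,0],"gripper": 1},
    {"dp": [-8,0,0],"angular": [0,0,0],"gripper": 1},
    {"dp": [-5,0,0],"angular": [0,0,0],"gripper": 1},
    {"dp": [-4,0,0],"angular": [0,0,0],"gripper": 1},
    {"dp": [-7.3,0,1.5],"angular": [0,0,0],"gripper": 1},
    {"dp": [-7.9,0,2],"angular": [0,0,0],"gripper": 1},
    {"dp": [-7.8,0,2.3],"angular": [0,0,0],"gripper": 1},
    {"dp": [-7.7,0,2.7],"angular": [0,0,0],"gripper": 1},
    {"dp": [-7.5,0,3.0],"angular": [0,0,0],"gripper": 1},
    {"dp": [-7.4,0,3.3],"angular": [0,0,0],"gripper": 1}
  ]
}}

```text
clock: 10.9
position: [0.5317, 0.0482, 0.2776]
tool_rot: [[0.276, 0.961, -0.0], [0.961, -0.276, -0.0], [-0.0, -0.0, -1.0]]
wrist_force: [0.8, 3.5, -0.0]
gripper_width: 0.0003
```

```bash
python3 - <<'E'
from h import *
st(); print(arc([60]))
p,d,m=grab("scene"); save("pics/s5.png",cv2.resize(p[90:350,130:430],None,fx=2.2,fy=2.2))
E
```

```text
t 10.9 box-frame mm [ 3.300e+01 -1.000e-01  2.776e+02] world [0.5317 0.0482 0.2776] F [ 0.8   3.48 -0.02] w 0.0003158454642192656
[[ 33.49038106 277.7146997 ]]
```

View pics/s5.png

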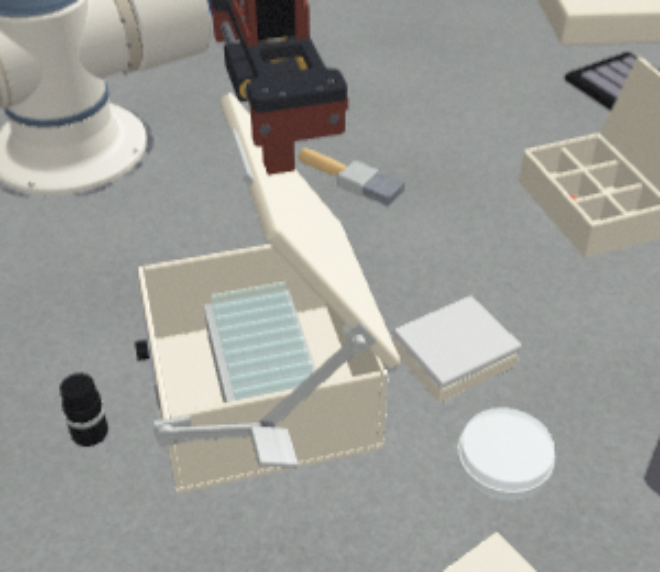

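The lid is following the fingertip at (278,165), with about 3.5 N of contact. Continuing along the arc.

>>> {"method": "apply_moves", "body": {
  "deltas": [
    {"dp": [-7.2,0,3.6],"angular": [0,0,0],"gripper": 1},
    {"dp": [-7.1,0,3.9],"angular": [0,0,0],"gripper": 1},
    {"dp": [-6.9,0,4.2],"angular": [0,0,0],"gripper": 1},
    {"dp": [-6.7,0,4.5],"angular": [0,0,0],"gripper": 1},
    {"dp": [-6.5,0,4.8],"angular": [0,0,0],"gripper": 1},
    {"dp": [-6.3,0,5.1],"angular": [0,0,0],"gripper": 1},
    {"dp": [-6.1,0,5.4],"angular": [0,0,0],"gripper": 1},
    {"dp": [-5.8,0,5.6],"angular": [0,0,0],"gripper": 1},
    {"dp": [-5.6,0,5.9],"angular": [0,0,0],"gripper": 1},
    {"dp": [-5.3,0,6.1],"angular": [0,0,0],"gripper": 1},
    {"dp": [-5.0,0,6.3],"angular": [0,0,0],"gripper": 1},
    {"dp": [-4.7,0,6.6],"angular": [0,0,0],"gripper": 1}
  ]
}}

```text
clock: 12.45
position: [0.5117, -0.0221, 0.2155]
tool_rot: [[0.277, 0.961, 0.0], [0.961, -0.277, -0.0], [-0.0, 0.0, -1.0]]
wrist_force: [-0.2, 2.2, 0.5]
gripper_width: 0.0005
```

```bash
python3 - <<'E'
from h import *
st(); print(arc([30]))
E
```

```text
t 12.45 box-frame mm [-4.000e+01 -2.000e-01  2.155e+02] world [ 0.5117 -0.0221  0.2155] F [-0.21  2.23  0.55] w 0.00045117414195463385
[[-39.7146997  215.49038106]]
```

>>> {"method": "apply_moves", "body": {
  "deltas": [
    {"dp": [-4.5,0,6.8],"angular": [0,0,0],"gripper": 1},
    {"dp": [-4.2,0,6.9],"angular": [0,0,0],"gripper": 1},
    {"dp": [-3.8,0,7.1],"angular": [0,0,0],"gripper": 1},
    {"dp": [-3.5,0,7.3],"angular": [0,0,0],"gripper": 1},
    {"dp": [-3.2,0,7.4],"angular": [0,0,0],"gripper": 1},
    {"dp": [-2.9,0,7.6],"angular": [0,0,0],"gripper": 1},
    {"dp": [-2.6,0,7.7],"angular": [0,0,0],"gripper": 1},
    {"dp": [-2.2,0,7.8],"angular": [0,0,0],"gripper": 1},
    {"dp": [-1.9,0,7.9],"angular": [0,0,0],"gripper": 1},
    {"dp": [-1.5,0,8.0],"angular": [0,0,0],"gripper": 1}
  ]
}}

```text
clock: 13.7
position: [0.5033, -0.0509, 0.1408]
tool_rot: [[0.276, 0.961, -0.0], [0.961, -0.276, -0.0], [-0.0, -0.0, -1.0]]
wrist_force: [0.2, 1.5, 1.6]
gripper_width: 0.0005
```

```bash
python3 - <<'E'
from h import *
st(); print(arc([5]))
p,d,m=grab("scene"); save("pics/s6.png",cv2.resize(p[90:350,130:430],None,fx=2.2,fy=2.2))
E
```

```text
t 13.7 box-frame mm [-70.1  -0.2 140.8] world [ 0.5033 -0.0509  0.1408] F [0.19 1.46 1.55] w 0.00045872627709776776
[[-69.98868301 141.06673288]]
```

View pics/s6.png

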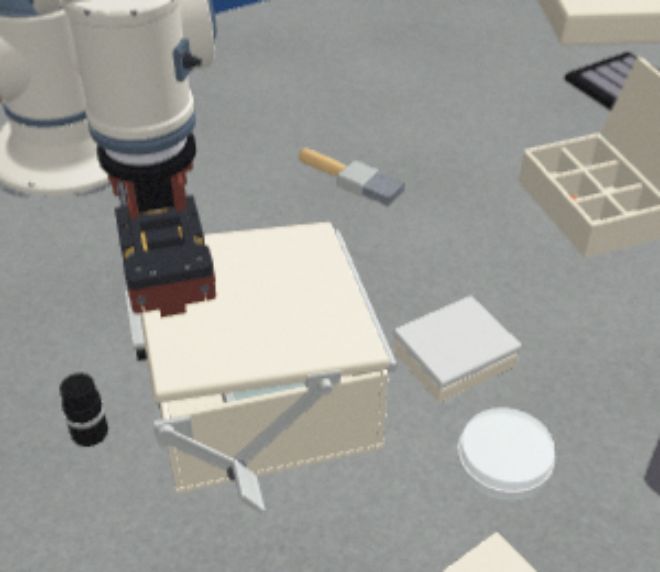

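The lid is a few degrees from shut, with a gap still showing at (260,388). I'll press the last 16 mm slowly.

>>> {"method": "apply_moves", "body": {
  "deltas": [
    {"dp": [-1,0,5],"angular": [0,0,0],"gripper": 1},
    {"dp": [0,0,4],"angular": [0,0,0],"gripper": 1},
    {"dp": [0,0,4],"angular": [0,0,0],"gripper": 1},
    {"dp": [0,0,2],"angular": [0,0,0],"gripper": 1},
    {"dp": [0,0,1.5],"angular": [0,0,0],"gripper": 1},
    {"dp": [0,0,0],"angular": [0,0,0],"gripper": 1},
    {"dp": [0,0,0],"angular": [0,0,0],"gripper": 1}
  ]
}}

```text
clock: 14.62
position: [0.5032, -0.0517, 0.1253]
tool_rot: [[0.276, 0.961, 0.0], [0.961, -0.276, -0.0], [-0.0, 0.0, -1.0]]
wrist_force: [-1.2, -0.6, 5.1]
gripper_width: 0.0004
```

>>> {"method": "apply_moves", "body": {
  "deltas": [
    {"dp": [0,0,1],"angular": [0,0,0],"gripper": 1},
    {"dp": [0,0,0.7],"angular": [0,0,0],"gripper": 1},
    {"dp": [0,0,0],"angular": [0,0,0],"gripper": 1}
  ]
}}

```text
clock: 15.0
position: [0.5032, -0.0518, 0.1253]
tool_rot: [[0.276, 0.961, 0.002], [0.961, -0.276, -0.0], [0.0, 0.002, -1.0]]
wrist_force: [-5.9, 0.5, 11.6]
gripper_width: 0.0003
```

The force rises while the tip stays at z = 0.1253, so the lid is on the rim. Lifting away.

>>> {"method": "apply_moves", "body": {
  "deltas": [
    {"dp": [0,0,-5],"angular": [0,0,0],"gripper": 1},
    {"dp": [0,0,-25],"angular": [0,0,0],"gripper": 1},
    {"dp": [0,0,-45],"angular": [0,0,0],"gripper": 1},
    {"dp": [0,0,-50],"angular": [0,0,0],"gripper": 1},
    {"dp": [-45,0,0],"angular": [0,0,0],"gripper": 1},
    {"dp": [-45,0,0],"angular": [0,0,0],"gripper": 1},
    {"dp": [-45,0,0],"angular": [0,0,0],"gripper": 1},
    {"dp": [0,0,0],"angular": [0,0,0],"gripper": 1},
    {"dp": [0,0,0],"angular": [0,0,0],"gripper": 1}
  ]
}}

```text
clock: 16.12
position: [0.466, -0.181, 0.2477]
tool_rot: [[0.276, 0.961, -0.0], [0.961, -0.276, 0.001], [0.001, -0.001, -1.0]]
wrist_force: [0.2, -0.3, 0.9]
gripper_width: 0.0004
```

```bash
python3 - <<'E'
from h import *
st()
for n in ("top","scene"):
    p,d,m=grab(n); Q=(cloud(d,m)-C)@B*1000
    for x in (-80,-40,0,40,80):
        k=(abs(Q[...,0]-x)<10)&(abs(Q[...,1])<80)&(Q[...,2]>60)&(Q[...,2]<160)
        print(n,x,k.sum(),np.median(Q[k][:,2]).round(1) if k.any() else None)
save("pics/s7.png",cv2.resize(p[90:350,130:430],None,fx=2.2,fy=2.2))
E
```

```text
t 16.125 box-frame mm [-2.054e+02 -2.000e-01  2.477e+02] world [ 0.466  -0.181   0.2477] F [ 0.24 -0.26  0.93] w 0.00035120273919123394
top -80 997 124.2
top -40 998 124.1
top 0 999 124.1
top 40 993 124.0
top 80 983 124.1
scene -80 575 124.6
scene -40 562 124.6
scene 0 554 124.8
scene 40 539 124.7
scene 80 516 124.7
```

View pics/s7.png

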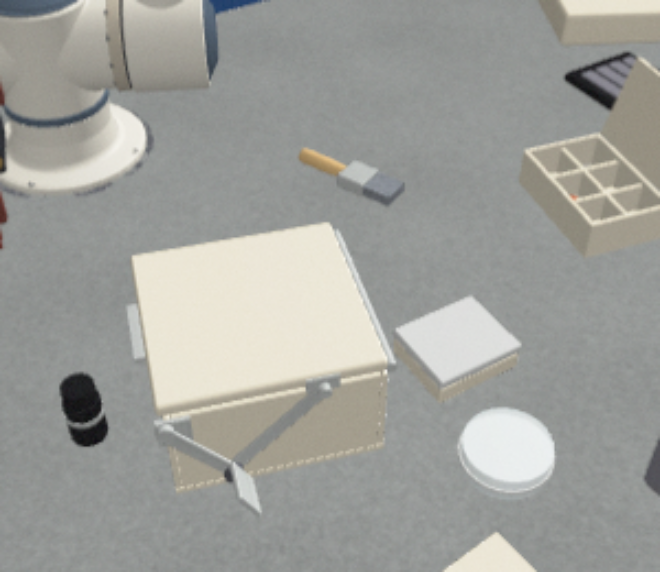

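The lid lies level and shut, its top at z ≈ 124–125 mm from hinge to free edge. The stay is folded beside the box and the robot is clear.

```bash
python3 -c "
from bench import ticket; print(ticket.finish_job())"
```

```text
the job is handed in; nothing more can be done
None
```

The slide-drying box is shut: I broke the stay, lowered the lid slowly to the rim, backed the arm away and handed the job in at about 16 s of the 48 s. The hand-in reports no verdict.

- **Breaking the stay:** I pressed the thumb plate with the shut fingers from above. The tool tip went down to z = 111 mm, about 35 mm below the plate's locked height, and held there for about 0.4 s. The wrist force peaked near 11 N in the readings, and the camera showed the links kinked and the lid tilted about 9°.
- **Lowering the lid:** I pushed the outer face near its free edge along the arc at about 0.35 rad/s, well under the 1.5 rad/s limit. At the end the force rose to about 13 N while the tip stayed at 125.3 mm, so the lid was on the rim.
- **Last checks:** Both depth cameras put the lid top level at 124–125 mm from hinge side to free edge, against 125 mm nominal. The stay was folded beside the box, the wrist read about 1 N and the arm was clear.

My first move call was refused, apparently because every row needs all three fields, and nothing moved. I also turned the gripper 90° before pressing so it would not catch the folding links. The box pose I measured was about 3 mm off along its x, which I corrected from the lid's position. No final check failed or disagreed.

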